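# Set up the fitting fixture and hold the offset lever level over it

### The job

First pack the two black sleeves upright, side by side, into the open pocket of the fitting fixture and let go of them. Then pick the offset lever up by its balance point (nearer the heavy boss) and hold it level and still over the fixture, its boss straight above the locating pin, its eye straight above the sleeves, and its underside about 40 mm clear of their tops; finish while still holding it there. Leave the tape roll, pliers and spanner where they lie.

Things in the scene. Friction and masses are not known exactly. Their poses are not given: they have to be found in the camera images.
- offset_lever: offset lever, dark steel, loose, 0.62 kg (varies by a fifth), 228 mm long: round boss (48 mm across, 36 high, 20 bore) at its +y end, straight arm, small eye (27 mm across, 34 high, 12 bore) at its -y end. It lies on boss and eye; the arm, 16 mm wide along x, reaches from 12 to 30 mm above the underside. Origin: at underside level, straight below the balance point; z up when level
- lever_balance (a point): the lever's balance point, in the middle of the arm's section: 21 mm above the lever's origin, 55 mm from the boss axis and 135 mm from the eye axis; the gripper should close across the arm (along the lever's x) here, with the point between the pads midway along them to within 25 mm
- lever_boss (a point): centre of the underside of the lever's boss, 55 mm along the lever's +y from its origin
- lever_eye (a point): centre of the underside of the lever's eye, 135 mm along the lever's -y from its origin; 190 mm from the boss axis
- fixture: fitting fixture bolted to the bench: steel base plate 70 (x) by 270 (y) by 12 mm with a round post (42 mm across, top 60 mm above the bench) and on it a 17 mm locating pin at its +y end, and an open rectangular pocket at its -y end. Origin: centre of its underside; fixed, but stands elsewhere and turned each time
- fixture_pin (a point): tip of the locating pin, 88 mm above the bench, 95 mm along the fixture's +y from its origin; axes as the fixture's
- fixture_pocket (a point): centre of the pocket's floor, 12 mm above the bench, 95 mm along the fixture's -y from its origin, 190 mm from the pin; axes as the fixture's. The pocket is 26 mm wide inside along x and 50 mm long inside along y; its 6 mm thick walls end 35 mm above its floor (47 mm above the bench). Two sleeves fit in it side by side along y, their tops then level with the pin's tip
- sleeve_a: black cylindrical sleeve standing on end, 21 mm diameter, 76 mm high, 0.13 kg, loose. Origin: centre of its underside; z axis up along it
- sleeve_b: second black sleeve, the same as the first. Origin: centre of its underside; z axis up along it
- tape_roll: roll of masking tape lying flat, 104 mm across, 25 mm high; bystander, origin at the centre of its underside
- pliers: red-handled pliers lying flat, 42x152x12 mm; bystander, origin at the centre of its underside
- spanner: open-ended spanner lying flat, 30x147x6 mm; bystander, origin at the centre of its underside

How it is judged:
By the outcome, as a careful person would: the job done as asked, in the order asked, and still so for the second after the job is handed in, while the arm keeps its last pose, push and grip.
It also fails if it takes over 67 s, if anything falls off the work surface, if the arm or the gripper's body presses on something with over 40 N, if the wrist force passes 120 N, or if a joint passes its speed limit or range.

### The arm

A 7-joint arm with a two-finger parallel gripper is mounted at the origin on a cart in front of the work surface, level with it; the furniture and walls round the work are solid. World frame = base frame: x ahead of the robot, y to its left, z up, the work surface at z = 0. Lengths are in m, angles in rad, forces in N, time in s.
With the tool pointing down it reaches from about 0.4 to 0.85 m from the base axis. Payload 4.5 kg.
Tool frame: the origin (TCP) lies at the very end of the fingers, on their centre line; the grasp point (between the pads) lies 19 mm behind it (r.grip_depth is the z of the grasp point in the tool frame, in m); z points along the fingers, y is the line along which they close (so a half turn about z gives the same grasp; the last joint's range is limited). The gripper opens to 88 mm and grips with 3 to 60 N. Pads are 18 mm wide; open, the fingers measure 123 mm over their backs; the gripper's body (75 mm by 187 mm) begins 45 mm behind the grasp point.
Start: joints at [-1.151, 0.689, -0.195, 1.565, 0.157, 0.902, -0.215], TCP at [0.235, 0.579, 0.239] pointing down, gripper open.
Joint ranges: [-3.01, 3.01], [-0.46, 2.08], [-1.47, 1.51], [0.13, 2.56], [-1, 4.14], [0.04, 2.09], [-2.66, 2.66]. Speed limits (rad/s): [2.57, 2.57, 3.14, 3.14, 3.14, 3.14, 3.14].

### API

Orientations are given as a unit quaternion [x, y, z, w].
In Python, from plant import r gives the robot as it stands.
- The arm moves only by the shell command python3 steer.py 'ROWS' [FORCE]. ROWS is a JSON list that holds a single list of rows (three levels of brackets), with 1 to 10 rows, each of 7 numbers: the opening from 0.0 (shut) to 1.0 (fully open), then dx, dy, dz in units of 20 mm, then a rotation vector rx, ry, rz in units of 0.1 rad; each row is the pose to reach, as a shift and turn from the pose commanded when the command began, along the tool's axes at that moment; what a row does not reach only later rows make up. A row lasts 1/10 s, in which the tool goes at most 0.05 m and 0.15 rad, less where a joint would pass 70% of its speed; a pose out of reach is approached as far as the arm can. The fingers move at their own pace and stop on an object; FORCE is the grip in N (left out, the last holds). Time passes only in rows, so rows that do not move let the fingers close. It prints the time, the measured TCP pose, the force, the opening and the grip force at its end. Input that does not fit is refused with a message, and nothing moves.
- r.get_state(): the state, without advancing time (a new reading comes with each control period).
- r.snapshot(name): name is "scene" or "top"; returns the picture (480x640x3 uint8, red, green, blue); there is no depth.
- r.camera_params(name): a dict with "fx", "fy", "cx", "cy" (pixels), "k1" (the pictures are not rectified: a ray, as slopes to the right and down, at radius r is drawn at 1 + k1 r^2 times it, then the intrinsics apply), "rvec" (rotation vector, rad) and "tvec" (3), from world to camera coordinates, as OpenCV has them. Camera axes: x right, y down, z forward; pixel columns grow to the right and rows downward; lengths in m; the calibration is good to about 2 mm. A picture is of the moment at which its call begins. camera_params takes no time and is no camera call.
- r.finish_job(): hands the job in; it is judged then, once.
The state is a dict: "clock": time; "q": joint angles; "qd": joint speeds; "joint_torque": joint torques, N m; "tool_pos": TCP position; "eef_rot": TCP orientation; "contact_force": force on the tool from outside, world axes, zero at the start; "moment": the same for the moment, N m; "opening": opening from 0.0 (shut) to 1.0 (fully open); "finger_force": force on a finger pad.
Only numpy, scipy, OpenCV 4.12 (cv2) and the standard library are available. Lean on these libraries where they do the work, as an engineer would, in place of code of your own. Each camera call takes 0.05 s, during which the arm holds its last target. There are 200 camera calls.

## Working session

There is one attempt and no reset: what is moved stays moved. The work goes in short steps, Python scripts to look and compute and a shell command to move; the robot and the scene stay as the last step left them, time stands still between calls to the robot, and variables do not carry over. Pictures are saved under pics/ and viewed, at most 10 in all, crops included, and the job is handed in when it is done.

```bash
ls; mkdir -p pics; python3 - <<'E'
from plant import r
import cv2
for n in("scene","top"):
    p=r.camera_params(n);print(n,p)
    cv2.imwrite(f"pics/{n}0.png",r.snapshot(n)[...,::-1])
s=r.get_state();print(s, r.grip_depth)
E
```

```text
pics
plant.py
steer.py
scene {'fx': 436.4091882375621, 'fy': 436.4091882375621, 'cx': 322.0670253643647, 'cy': 233.76951466690164, 'k1': -0.004762821716026242, 'rvec': array([ 2.13425926, -1.16282263,  0.48351354]), 'tvec': array([-0.28746683,  0.3785958 ,  0.62367739])}
top {'fx': 445.2241061432036, 'fy': 445.2241061432036, 'cx': 318.8064832049089, 'cy': 246.40542250530723, 'k1': -0.01582927789795627, 'rvec': array([ 2.16044603, -2.16290181,  0.07225528]), 'tvec': array([0.04008739, 0.5421389 , 1.07077247])}
{'clock': 0.1, 'q': array([-1.15121042,  0.68987312, -0.19453634,  1.56620699,  0.15728725,
        0.90249565, -0.21513095]), 'qd': array([-0.00271572, -0.00125392, -0.00116637, -0.00565254, -0.00018386,
       -0.00015296, -0.00059869]), 'joint_torque': array([-3.46784807e-03, -5.28502750e+01, -1.27151381e+00, -1.53838831e+01,
       -5.25203138e-02,  1.96652720e-03,  4.00181409e-05]), 'tool_pos': array([0.23500148, 0.57854453, 0.23801629]), 'eef_rot': array([ 1.91676387e-01,  9.81457859e-01, -7.89685952e-04, -1.04718552e-04]), 'contact_force': array([-0.7141188 ,  0.39584309,  0.04678078]), 'moment': array([ 0.00249732,  0.01727249, -0.05715594]), 'finger_force': 0.0, 'opening': 1.002358886813312} -0.0187
```

View pics/scene0.png

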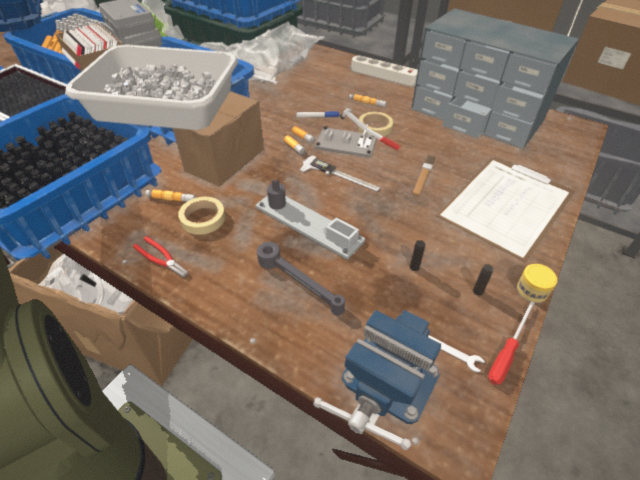

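View pics/top0.png

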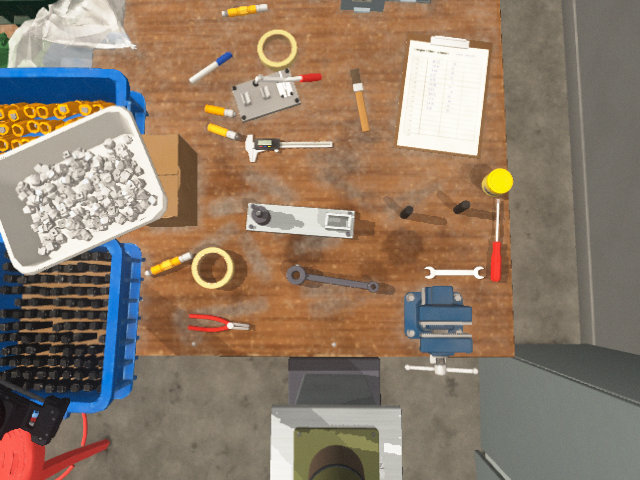

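The scene view shows the fixture from (275,195) to (345,235), the lever from (268,255) to (338,303), and the sleeves at (417,255) and (483,280). In the top view the pin is near (260,214), the pocket (340,222), the boss (296,275), the eye (374,287), and the sleeves (405,212) and (461,207). I'll zoom in next.

```bash
python3 - <<'E'
import cv2
a=cv2.imread("pics/top0.png")[190:300,240:480];cv2.imwrite("pics/c1.png",cv2.resize(a,None,fx=3.3333,fy=3.3333,interpolation=cv2.INTER_CUBIC))
a=cv2.imread("pics/scene0.png")[170:320,250:500];cv2.imwrite("pics/c2.png",cv2.resize(a,None,fx=3.2,fy=3.2,interpolation=cv2.INTER_CUBIC))
E
cat > h.py <<'E'
import numpy as np,cv2
from plant import r
from scipy.spatial.transform import Rotation as R
from scipy.optimize import least_squares
P={n:r.camera_params(n) for n in("scene","top")}
def proj(n,X):
    p=P[n];X=np.atleast_2d(np.asarray(X,float))
    c=X@R.from_rotvec(p["rvec"]).as_matrix().T+p["tvec"]
    s=c[:,:2]/c[:,2:];s=s*(1+p["k1"]*(s**2).sum(1,keepdims=True))
    return s*[p["fx"],p["fy"]]+[p["cx"],p["cy"]]
def tri(a,b):  # scene px, top px
    f=lambda X:np.r_[proj("scene",X)[0]-a,proj("top",X)[0]-b]
    o=least_squares(f,[.5,0,.05]);return o.x,np.abs(o.fun).max()
def at(n,px,z):
    o=least_squares(lambda v:proj(n,[v[0],v[1],z])[0]-px,[.5,0]);return o.x
E
```

```text
(no output)
```

View pics/c1.png

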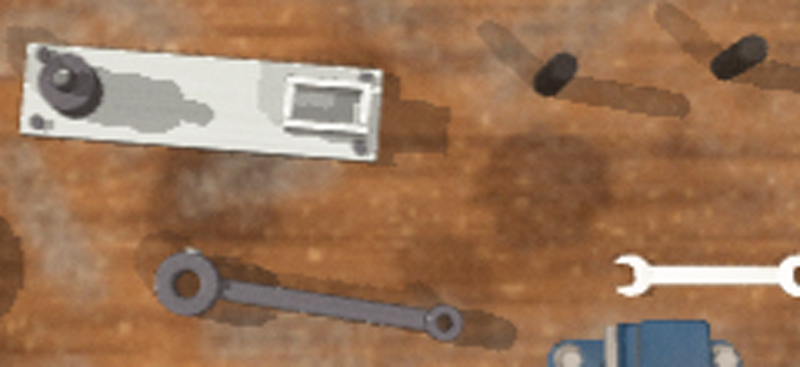

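View pics/c2.png

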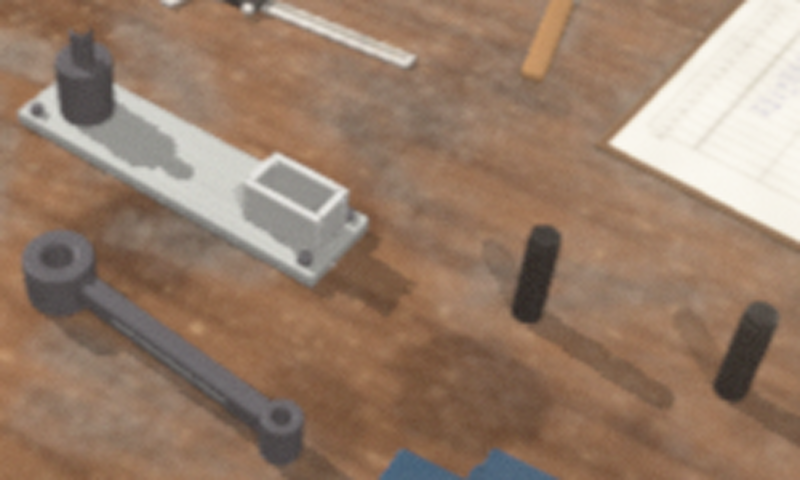

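The first crop shows the pin tip at (64,76), pocket rim centre (329,105), boss bore (187,284), eye bore (443,322) and sleeve tops (565,66) and (752,50). In the second they are at (82,38), (297,187), (58,255), (281,414), (545,235) and (762,312).

```bash
python3 - <<'E'
from h import *
np.set_printoptions(precision=4,suppress=True)
t=lambda u,v:np.array([240+(u+.5)*.3-.5,190+(v+.5)*.3-.5])
s=lambda u,v:np.array([250+(u+.5)/3.2-.5,170+(v+.5)/3.2-.5])
D={}
for n,a,b in [("pin",(82,38),(64,76)),("pocket_rim",(297,187),(329,105)),("boss",(58,255),(187,284)),("eye",(281,414),(443,322)),("A",(545,235),(565,66)),("B",(762,312),(752,50)),("plateNear+y",(18,113),(20,134)),("platecorner -y+x?",(368,220),(382,70)),("corner -y-x",(315,283),(377,161))]:
    D[n]=tri(s(*a),t(*b));print(n,*D[n])
for a,b in(("pin","pocket_rim"),("boss","eye")):
    d=D[a][0]-D[b][0];print(a,np.hypot(*d[:2]),np.degrees(np.arctan2(-d[0],d[1])))
E
```

```text
pin [0.6179 0.1808 0.0787] 0.29774557055600326
pocket_rim [ 0.6018 -0.0085  0.0457] 0.01847007084785446
boss [0.472  0.0954 0.0348] 0.02620872189521606
eye [ 0.4446 -0.0911  0.0328] 0.12911598723701445
A [ 0.6242 -0.1743  0.0759] 0.20534333895238888
B [ 0.6358 -0.3075  0.0766] 0.46544109326413263
plateNear+y [0.5865 0.224  0.0086] 0.20161868961233154
platecorner -y+x? [ 0.6338 -0.0491  0.0084] 0.07567390432075172
corner -y-x [ 0.5655 -0.0456  0.0054] 0.19199730787033786
pin 0.18989797469333777 -4.880408443478654
boss 0.18846861591101016 -8.34681558183101
```

```bash
cat > fit.py <<'E'
from h import *
np.set_printoptions(precision=4,suppress=True)
t=lambda u,v:np.array([240+(u+.5)*.3-.5,190+(v+.5)*.3-.5])
s=lambda u,v:np.array([250+(u+.5)/3.2-.5,170+(v+.5)/3.2-.5])
def W(p,L):
    c,q=np.cos(p[2]),np.sin(p[2]);L=np.atleast_2d(L)
    return np.c_[p[0]+c*L[:,0]-q*L[:,1],p[1]+q*L[:,0]+c*L[:,1],L[:,2]]
def fit(obs,p0):
    def f(p): return np.concatenate([proj(n,W(p,L))[0]-px for n,L,px in obs])
    o=least_squares(f,p0,loss="soft_l1");return o.x,f(o.x).reshape(-1,2)
fx=[("top",(0,.095,.088),t(64,76)),("scene",(0,.095,.088),s(82,36)),
 ("top",(.035,.135,.012),t(28,43)),("top",(-.035,.135,.012),t(20,134)),("top",(.035,-.135,.012),t(382,70)),("top",(-.035,-.135,.012),t(377,160)),
 ("scene",(-.035,.135,.012),s(18,111)),("scene",(.035,-.135,.012),s(368,218)),("scene",(-.035,-.135,.012),s(315,276)),
 ("scene",(.019,-.064,.047),s(278,154)),("scene",(.019,-.126,.047),s(348,190)),("scene",(-.019,-.126,.047),s(318,219)),("scene",(-.019,-.064,.047),s(244,183)),
 ("top",(.019,-.064,.047),t(288,74)),("top",(.019,-.126,.047),t(378,80)),("top",(-.019,-.126,.047),t(372,136)),("top",(-.019,-.064,.047),t(283,130))]
lv=[("top",(0,.055,.036),t(187,284)),("scene",(0,.055,.036),s(58,255)),("top",(0,-.135,.034),t(443,322)),("scene",(0,-.135,.034),s(281,414))]
if __name__=="__main__":
    for n,o,p0 in(("fix",fx,[.61,.086,-.085]),("lev",lv,[.464,.04,-.145])):
        p,e=fit(o,p0);print(n,p,"\n",e.T)
        for z in("top","scene"): print(z,e[[k for k in range(len(o)) if o[k][0]==z]].mean(0))
        if n=="fix": F=p
        else: Lp=p
    A=np.array([.6242,-.1743]);B=np.array([.6358,-.3075])
    rng=np.linspace(0,2*np.pi,40)
    def circ(c,rad,z): return np.c_[c[0]+rad*np.cos(rng),c[1]+rad*np.sin(rng),0*rng+z]
    box=lambda hx,y0,y1,z:np.array([(hx,y0,z),(hx,y1,z),(-hx,y1,z),(-hx,y0,z),(hx,y0,z)])
    cur=[W(F,box(.035,-.135,.135,.012)),W(F,box(.019,-.126,-.064,.047)),W(F,box(.013,-.12,-.07,.047))]
    cur+=[circ(W(F,(0,.095,0))[0],.0085,.088),circ(W(F,(0,.095,0))[0],.021,.06),circ(W(Lp,(0,.055,0))[0],.024,.036),circ(W(Lp,(0,-.135,0))[0],.0135,.034)]
    for c in(A,B): cur+=[circ(c,.0105,0),circ(c,.0105,.076)]
    out=[]
    for n,(r0,c0) in(("top",(190,240)),("scene",(170,250))):
        im=cv2.imread(f"pics/{n}0.png")[r0:r0+(110 if n=="top" else 150),c0:c0+240];im=cv2.resize(im,None,fx=10/3,fy=10/3,interpolation=cv2.INTER_CUBIC)
        for k in cur:
            q=(proj(n,k)-[c0,r0]+.5)*10/3-.5
            cv2.polylines(im,[np.int32(np.round(q*8))],False,(0,255,0),1,cv2.LINE_AA,3)
        out.append(im)
    im=np.vstack(out);cv2.imwrite("pics/ov.png",cv2.resize(im,None,fx=.69,fy=.69,interpolation=cv2.INTER_AREA));print(im.shape)
E
python3 fit.py
```

```text
fix [ 0.6094  0.0861 -0.0794] 
 [[-0.9138 -0.2641  0.3371  0.1236  0.8622  0.3448 -0.4978  1.0034 -0.4098
  -0.4429  1.032   0.3716 -0.1072  0.2047 -1.3181 -0.6577  0.4847]
 [-0.0445 -2.3726  0.1034  0.1981 -0.1067  0.5626 -0.0189 -0.0322  0.6949
  -1.0345 -0.052   1.0567 -0.4765  0.5297  0.6263 -0.6796 -0.8105]]
top [-0.0592  0.0421]
scene [ 0.0857 -0.2794]
lev [ 0.4638  0.0415 -0.1473] 
 [[-0.2866 -0.2452  0.5629  0.1563]
 [ 0.0314 -0.4648  0.1514  0.0557]]
top [0.1381 0.0914]
scene [-0.0444 -0.2046]
(867, 800, 3)
```

View pics/ov.png

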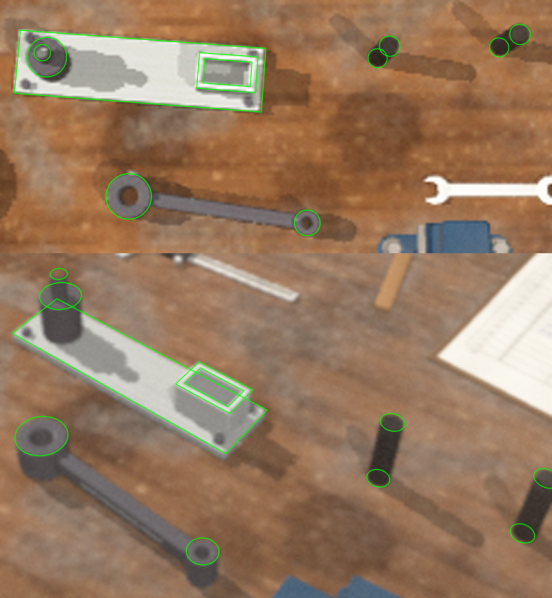

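```bash
cat > ref.py <<'E'
from fit import *
from scipy.optimize import minimize
from scipy.ndimage import map_coordinates
rng=np.linspace(0,2*np.pi,40)
def hull(n,c):
    pts=np.vstack([np.c_[c[0]+.0105*np.cos(rng),c[1]+.0105*np.sin(rng),0*rng+z] for z in(0,.076)])
    m=cv2.moments(cv2.convexHull(np.float32(proj(n,pts))));return np.array([m["m10"],m["m01"]])/m["m00"],m["m00"]
IM={n:cv2.imread(f"pics/{n}0.png") for n in("top","scene")}
def sleeve(c0):
    ob={}
    for n in IM:
        h,a=hull(n,c0);g=IM[n].max(2)
        x,y=np.int32(h);k=26
        m=np.uint8(g[y-k:y+k,x-k:x+k]<70)
        nl,lab,st,ce=cv2.connectedComponentsWithStats(m);i=1+np.argmax(st[1:,4])
        ob[n]=ce[i]+[x-k,y-k];print(n,"area",st[i,4],"model",round(a))
    for ns in(("top",),("scene",),("top","scene")):
        o=least_squares(lambda c:np.concatenate([hull(n,c)[0]-ob[n] for n in ns]),c0);print(ns,o.x,o.fun)
    return o.x
def lines(L,k=40):
    L=np.array(L,float);out=[]
    for a,b in zip(L[:-1],L[1:]): out.append(a+np.linspace(.05,.95,k)[:,None]*(b-a))
    return np.vstack(out)
box=lambda hx,y0,y1,z:[(hx,y0,z),(hx,y1,z),(-hx,y1,z),(-hx,y0,z),(hx,y0,z)]
def G(n,s=.8):
    g=cv2.GaussianBlur(IM[n].astype(np.float32),(0,0),s).max(2)
    return np.hypot(cv2.Sobel(g,cv2.CV_32F,1,0),cv2.Sobel(g,cv2.CV_32F,0,1))
def score(p,sets):
    v=0
    for n,L,g in sets:
        q=proj(n,W(p,L));v-=np.minimum(map_coordinates(g,[q[:,1],q[:,0]],order=1),200).mean()
    return v
if __name__=="__main__":
    for c in([.6242,-.1743],[.6358,-.3075]): sleeve(np.array(c))
    gt,gs=G("top"),G("scene")
    rin=lines(box(.013,-.12,-.07,.047));ro=lines(box(.019,-.126,-.064,.047));ba=lines(box(.035,-.135,.135,.012))
    S={"top base":[("top",ba,gt)],"top rim":[("top",rin,gt),("top",ro,gt)],"scene rim":[("scene",rin,gs),("scene",ro,gs)]}
    S["all"]=sum(S.values(),[])
    for k,v in S.items():
        b=min((minimize(score,[.6094+dx,.0861+dy,-.0794],args=(v,),method="Nelder-Mead",options=dict(initial_simplex=np.array([.6094+dx,.0861+dy,-.0794])+np.array([[0,0,0],[.003,0,0],[0,.003,0],[0,0,.02]]))) for dx in(-.002,.002) for dy in(-.003,0,.003)),key=lambda o:o.fun)
        print(k,b.x,b.fun,"pocket",W(b.x,(0,-.095,.012)),"pin",W(b.x,(0,.095,.088)))
E
python3 ref.py
```

```text
top area 86 model 122
scene area 215 model 322
('top',) [ 0.6233 -0.1728] [ 0. -0.]
('scene',) [ 0.6174 -0.176 ] [ 0. -0.]
('top', 'scene') [ 0.621  -0.1743] [ 0.6368  0.899  -0.0512 -1.4721]
top area 82 model 150
scene area 228 model 368
('top',) [ 0.6327 -0.3023] [-0.  0.]
('scene',) [ 0.6275 -0.3092] [0. 0.]
('top', 'scene') [ 0.6296 -0.3073] [ 2.0909  1.2829 -0.5801 -1.1293]
top base [ 0.6098  0.0873 -0.0832] -171.9164581298828 pocket [[ 0.6019 -0.0073  0.012 ]] pin [[0.6176 0.182  0.088 ]]
top rim [ 0.6113  0.0881 -0.0823] -322.3044128417969 pocket [[ 0.6035 -0.0066  0.012 ]] pin [[0.6191 0.1827 0.088 ]]
scene rim [ 0.6087  0.0871 -0.082 ] -315.470947265625 pocket [[ 0.6009 -0.0076  0.012 ]] pin [[0.6164 0.1818 0.088 ]]
all [ 0.6097  0.0874 -0.0845] -787.4592895507812 pocket [[ 0.6017 -0.0072  0.012 ]] pin [[0.6177 0.1821 0.088 ]]
```

```bash
cat > ref2.py <<'E'
from ref import *
def outline(n,c,k=200):
    pts=np.vstack([np.c_[c[0]+.0105*np.cos(rng),c[1]+.0105*np.sin(rng),0*rng+z] for z in(0,.076)])
    H=cv2.convexHull(np.float32(proj(n,pts)))[:,0];H=np.vstack([H,H[:1]])
    d=np.r_[0,np.cumsum(np.hypot(*np.diff(H,axis=0).T))];t=np.linspace(0,d[-1],k)
    return np.c_[np.interp(t,d,H[:,0]),np.interp(t,d,H[:,1])]
def sl(c0,names=("top","scene")):
    g={n:G(n) for n in names}
    f=lambda c:-sum(np.minimum(map_coordinates(g[n],[q[:,1],q[:,0]],order=1),250).mean() for n in names for q in[outline(n,c)])
    return min((minimize(f,np.array(c0)+[a,b],method="Nelder-Mead",options=dict(initial_simplex=np.array(c0)+[a,b]+np.array([[0,0],[.003,0],[0,.003]]))) for a in(-.003,.003) for b in(-.003,.003)),key=lambda o:o.fun)
if __name__=="__main__":
    for c in([.623,-.174],[.634,-.307]):
        for ns in(("top",),("scene",),("top","scene")):
            o=sl(c,ns);print(ns,o.x,o.fun)
    gt,gs=G("top"),G("scene")
    def circ(y,rad,z): return np.c_[rad*np.cos(rng),y+rad*np.sin(rng),0*rng+z]
    L=[(n,X,g) for n,g in(("top",gt),("scene",gs)) for X in(circ(.055,.024,.036),circ(.055,.010,.036),circ(-.135,.0135,.034),circ(-.135,.006,.034))]
    for v in(L[:4],L[4:],L):
        p0=np.array([.4638,.0415,-.1473]);o=minimize(score,p0,args=(v,),method="Nelder-Mead",options=dict(initial_simplex=p0+np.array([[0,0,0],[.003,0,0],[0,.003,0],[0,0,.02]])))
        print("lever",o.x,o.fun)
E
python3 ref2.py
```

```text
('top',) [ 0.6239 -0.1733] -228.89788818359375
('scene',) [ 0.6235 -0.1745] -209.94622802734375
('top', 'scene') [ 0.6242 -0.174 ] -434.5381774902344
('top',) [ 0.6362 -0.3074] -225.44419860839844
('scene',) [ 0.6361 -0.3088] -191.51197814941406
('top', 'scene') [ 0.6366 -0.3085] -411.20166015625
lever [ 0.4649  0.0425 -0.1554] -317.63946533203125
lever [ 0.4623  0.0411 -0.1456] -289.0020751953125
lever [ 0.4627  0.0415 -0.1446] -585.3303833007812
```

```bash
cat > go.py <<'E'
import sys,numpy as np
from plant import r
from scipy.spatial.transform import Rotation as R
x,y,z,a=map(float,sys.argv[1:5]);s=r.get_state()
c=R.from_quat(s["eef_rot"]);ca,sa=np.cos(a),np.sin(a)
T=R.from_matrix(np.array([[-sa,ca,0],[ca,sa,0],[0,0,-1]]))
print("d",np.round(c.inv().apply(np.array([x,y,z])-s["tool_pos"]),4),"rot",np.round((c.inv()*T).as_rotvec(),4),"err",np.round(np.array([x,y,z])-s["tool_pos"],4),"f",np.round(s["contact_force"],1),"op",round(s["opening"],3),"t",round(s["clock"],2))
E
python3 go.py .624 -.174 .16 -.083
```

```text
d [-0.6435 -0.5508  0.079 ] rot [-1.3000e-03  1.1000e-03  1.2681e+00] err [ 0.389  -0.7525 -0.078 ] f [-0.7  0.4  0. ] op 1.002 t 0.1
```
Keep z for first: dz 0 initially then lower. Blue bins height? arm was at .238 above. Keep dz=0 for first command.

The manual's scale: shifts go in units of 20 mm and turns go in units of 0.1 rad. Converting my numbers, -0.36 m is -18, -0.333 m is -16.65, 0.9 rad is 9.

```bash
python3 steer.py '[[[0.7,-1.85,-1.6,0,0,0,0],[0.7,-3.7,-3.2,0,0,0,1],[0.7,-5.55,-4.8,0,0,0,2],[0.7,-7.4,-6.35,0,0,0,3],[0.7,-9.25,-7.95,0,0,0,4],[0.7,-11.1,-9.5,0,0,0,5],[0.7,-12.95,-11.1,0,0,0,6],[0.7,-14.8,-12.65,0,0,0,7],[0.7,-16.65,-14.25,0,0,0,8],[0.7,-18,-15.5,0,0,0,9]]]'; python3 go.py .624 -.174 .16 -.083
```

```text
clock: 1.1
tool_pos: [0.4531, 0.1531, 0.2386]
eef_rot: [0.602, 0.798, -0.0, 0.0]
contact_force: [-0.2, -0.0, 0.9]
opening: 0.699
finger_force: 0.0
d [-0.3614  0.0746  0.079 ] rot [1.000e-04 1.100e-03 3.611e-01] err [ 0.1709 -0.3271 -0.0786] f [-0.2 -0.   0.9] op 0.699 t 1.1
```

To row units: -0.3614 m is -18.07, -0.315 m is -15.75, 0.361 rad is 3.61.

```bash
python3 steer.py '[[[0.7,-2.25,0.45,0,0,0,0.5],[0.7,-4.5,0.9,0.5,0,0,1],[0.7,-6.75,1.35,1,0,0,1.5],[0.7,-9,1.8,1.5,0,0,2],[0.7,-11.25,2.3,2.25,0,0,2.5],[0.7,-13.5,2.8,3,0,0,3],[0.7,-15.75,3.25,3.5,0,0,3.61],[0.7,-18.07,3.73,3.95,0,0,3.61],[0.7,-18.07,3.73,3.95,0,0,3.61],[0.7,-18.07,3.73,3.95,0,0,3.61]]]'; python3 go.py .624 -.174 .045 -.083
```

```text
clock: 2.1
tool_pos: [0.6247, -0.1706, 0.1586]
eef_rot: [0.734, 0.679, -0.001, -0.001]
contact_force: [-0.5, 1.0, -0.2]
opening: 0.701
finger_force: 0.0
d [-0.0034 -0.0002  0.1136] rot [-0.0016 -0.0001  0.0046] err [-0.0007 -0.0034 -0.1136] f [-0.5  1.  -0.2] op 0.701 t 2.1
```

To row units: 0.1136 m is 5.68, 0.105 m is 5.25, 0.0046 rad is 0.046.

```bash
python3 steer.py '[[[0.7,-0.1,0,1.5,0,0,0.03],[0.7,-0.17,0,3,0,0,0.046],[0.7,-0.17,0,4.5,0,0,0.046],[0.7,-0.17,0,5.25,0,0,0.046],[0.7,-0.17,0,5.68,0,0,0.046],[0.7,-0.17,0,5.68,0,0,0.046],[0.7,-0.17,0,5.68,0,0,0.046]]]'; python3 go.py .624 -.174 .045 -.083
python3 steer.py '[[[0.15,0,0,0,0,0,0],[0.15,0,0,0,0,0,0],[0.15,0,0,0,0,0,0],[0.15,0,0,0,0,0,0],[0.15,0,0,0,0,0,0],[0.15,0,0,0,0,0,0],[0.15,0,0,0,0,0,0]]]' 25; python3 go.py .624 -.174 .045 -.083
```

```text
clock: 2.8
tool_pos: [0.6259, -0.1727, 0.0472]
eef_rot: [0.735, 0.678, 0.001, 0.001]
contact_force: [1.0, -0.7, -0.3]
opening: 0.7
finger_force: 0.0
d [-0.0015 -0.0018  0.0022] rot [0.0018 0.0001 0.0028] err [-0.0019 -0.0013 -0.0022] f [ 1.  -0.7 -0.3] op 0.7 t 2.8
clock: 3.5
tool_pos: [0.6251, -0.1728, 0.0462]
eef_rot: [0.735, 0.678, 0.0, 0.0]
contact_force: [0.9, 0.0, 0.8]
opening: 0.229
finger_force: 25.0
d [-0.0013 -0.0011  0.0012] rot [ 0.0003 -0.0001  0.0024] err [-0.0011 -0.0012 -0.0012] f [0.9 0.  0.8] op 0.229 t 3.5
```

```bash
python3 steer.py '[[[0.15,0,0,-1.5,0,0,0],[0.15,0,0,-3.5,0,0,0],[0.15,0,0,-5.5,0,0,0],[0.15,0,0,-6,0,0,0],[0.15,0,0,-6,0,0,0]]]'; python3 go.py .603 .0064 .165 -.083
```

```text
clock: 4.0
tool_pos: [0.6259, -0.1731, 0.1675]
eef_rot: [0.735, 0.678, 0.001, 0.001]
contact_force: [0.5, 0.3, -1.0]
opening: 0.229
finger_force: 25.0
d [ 0.177  -0.0373  0.0024] rot [0.0031 0.0004 0.0024] err [-0.0229  0.1795 -0.0025] f [ 0.5  0.3 -1. ] op 0.229 t 4.0
```

To row units: 0.177 m is 8.85, 0.17 m is 8.5, 0.002 rad is 0.02.

```bash
python3 steer.py '[[[0.15,1.5,-0.3,0.1,0,0,0.02],[0.15,3,-0.6,0.1,0,0,0.02],[0.15,4.5,-0.9,0.1,0,0,0.02],[0.15,6,-1.25,0.1,0,0,0.02],[0.15,7.5,-1.6,0.1,0,0,0.02],[0.15,8.5,-1.8,0.1,0,0,0.02],[0.15,8.85,-1.865,0.1,0,0,0.02],[0.15,8.85,-1.865,0.1,0,0,0.02],[0.15,8.85,-1.865,0.1,0,0,0.02],[0.15,8.85,-1.865,0.1,0,0,0.02]]]'; python3 go.py .603 .0064 .108 -.083
```

```text
clock: 5.0
tool_pos: [0.602, 0.0043, 0.1638]
eef_rot: [0.737, 0.676, -0.001, 0.0]
contact_force: [0.5, -0.6, -1.4]
opening: 0.23
finger_force: 25.0
d [0.0022 0.0008 0.0558] rot [-0.0003  0.0014 -0.0023] err [ 0.001   0.0021 -0.0558] f [ 0.5 -0.6 -1.4] op 0.23 t 5.0
```

To row units: 0.056 m is 2.8, 0.05 m is 2.5.

```bash
python3 steer.py '[[[0.15,0.11,0.04,1.5,0,0,0],[0.15,0.11,0.04,2.5,0,0,0],[0.15,0.11,0.04,2.8,0,0,0],[0.15,0.11,0.04,2.8,0,0,0],[0.15,0.11,0.04,2.8,0,0,0]]]'; python3 go.py .603 .0064 .108 -.083
python3 - <<'E'
from h import *
ims=[]
S=r.get_state();p=S["tool_pos"];rng=np.linspace(0,6.283,40)
for n,(c0,r0) in(("scene",(270,150)),("top",(280,160))):
    i=r.snapshot(n)[...,::-1].copy();cv2.imwrite(f"pics/{n}1.png",i)
    im=cv2.resize(i[r0:r0+120,c0:c0+100],None,fx=4,fy=4,interpolation=cv2.INTER_CUBIC);b=im.copy()
    for z in(p[2]-.0462,):
        q=(proj(n,np.c_[p[0]+.0105*np.cos(rng),p[1]-.0012+.0105*np.sin(rng),0*rng+z])-[c0,r0]+.5)*4-.5
        cv2.polylines(b,[np.int32(q*8)],True,(0,255,0),1,cv2.LINE_AA,3)
    ims.append(b)
cv2.imwrite("pics/ins1.png",np.hstack(ims))
E
```

```text
clock: 5.5
tool_pos: [0.6038, 0.008, 0.1089]
eef_rot: [0.736, 0.677, 0.001, 0.001]
contact_force: [-0.8, -0.0, -1.1]
opening: 0.233
finger_force: 25.0
d [-0.0017 -0.0007  0.0009] rot [ 0.0016  0.0001 -0.0006] err [-0.0008 -0.0016 -0.0009] f [-0.8 -0.  -1.1] op 0.233 t 5.5
```

View pics/ins1.png

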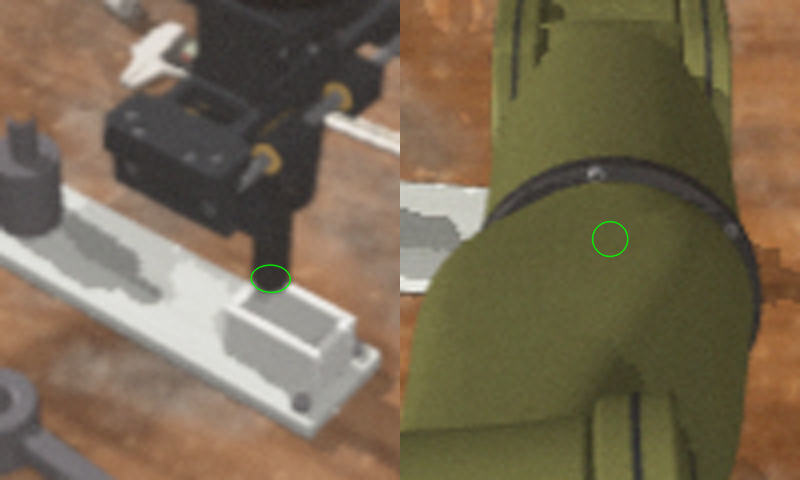

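The scene crop shows the sleeve's bottom at about (272,288), over the +y half of the pocket and within about a pixel of the predicted outline. The arm hides the pocket in the top view.

```bash
for i in 1 2 3; do python3 steer.py '[[[0.15,0,0,0,0,0,0]]]' >/dev/null; python3 go.py .603 .0064 .108 -.083; done
```

```text
d [-0.0023 -0.0006  0.0011] rot [ 0.0018 -0.0002  0.0003] err [-0.0007 -0.0022 -0.0011] f [ 0.2  0.6 -1.6] op 0.229 t 5.7
d [-0.0024 -0.0002  0.0008] rot [ 0.0011 -0.0003  0.0005] err [-0.0004 -0.0024 -0.0008] f [-0.1  0.1 -1.6] op 0.232 t 5.8
d [-0.0024 -0.      0.0005] rot [ 0.0006 -0.0002  0.0005] err [-0.0002 -0.0024 -0.0005] f [ 0.5  0.  -1.9] op 0.229 t 5.9
```

To row units: 0.012 m is 0.6, -0.0024 m is -0.12.

```bash
python3 steer.py '[[[0.15,-0.12,0,0,0,0,0],[0.15,-0.12,0,0.3,0,0,0],[0.15,-0.12,0,0.6,0,0,0],[0.15,-0.12,0,0.9,0,0,0],[0.15,-0.12,0,1.1,0,0,0],[0.15,-0.12,0,1.1,0,0,0]]]'; python3 go.py .603 .0064 .060 -.083
```

```text
clock: 6.5
tool_pos: [0.6023, 0.0064, 0.0851]
eef_rot: [0.736, 0.677, -0.001, -0.001]
contact_force: [-0.6, 0.2, -0.8]
opening: 0.231
finger_force: 25.0
d [0.     0.0008 0.0251] rot [-0.0016  0.0001  0.0006] err [ 0.0007 -0.     -0.0251] f [-0.6  0.2 -0.8] op 0.231 t 6.5
```

Sleeve is inside the rim with no side force, so I'll keep lowering.

To row units: 0.025 m is 1.25, 0.023 m is 1.15.

```bash
python3 steer.py '[[[0.15,0,0,0.3,0,0,0],[0.15,0,0,0.6,0,0,0],[0.15,0,0,0.9,0,0,0],[0.15,0,0,1.15,0,0,0],[0.15,0,0,1.25,0,0,0],[0.15,0,0,1.25,0,0,0],[0.15,0,0,1.25,0,0,0]]]'; python3 go.py .603 .0064 .0585 -.083
```

```text
clock: 7.2
tool_pos: [0.603, 0.0063, 0.0612]
eef_rot: [0.736, 0.677, 0.0, 0.0]
contact_force: [-0.6, 0.4, -1.7]
opening: 0.233
finger_force: 25.0
d [0.0001 0.     0.0027] rot [ 0.0002 -0.      0.0004] err [ 0.      0.0001 -0.0027] f [-0.6  0.4 -1.7] op 0.233 t 7.2
```

```bash
python3 steer.py '[[[0.15,0,0,0.075,0,0,0],[0.15,0,0,0.15,0,0,0],[0.15,0,0,0.15,0,0,0],[0.15,0,0,0.15,0,0,0]]]'; python3 go.py .603 .0064 .0585 -.083
```

```text
clock: 7.6
tool_pos: [0.603, 0.0063, 0.0582]
eef_rot: [0.736, 0.677, 0.0, 0.0]
contact_force: [0.3, 0.1, -0.8]
opening: 0.229
finger_force: 25.0
d [ 0.0001 -0.     -0.0003] rot [ 0.0003 -0.0001  0.0004] err [-0.      0.0001  0.0003] f [ 0.3  0.1 -0.8] op 0.229 t 7.6
```

```bash
python3 steer.py '[[[0.6,0,0,0,0,0,0],[0.6,0,0,0,0,0,0],[0.6,0,0,0,0,0,0],[0.6,0,0,-1.5,0,0,0],[0.6,0,0,-3.5,0,0,0],[0.6,0,0,-5.5,0,0,0],[0.6,0,0,-5.5,0,0,0]]]'; python3 go.py .6365 -.308 .165 -.083
```

```text
clock: 8.3
tool_pos: [0.6066, 0.0062, 0.1735]
eef_rot: [0.736, 0.677, 0.004, 0.003]
contact_force: [0.7, -0.1, 0.9]
opening: 0.602
finger_force: 0.0
d [-0.3106  0.0558  0.0086] rot [ 0.0106 -0.0013 -0.    ] err [ 0.0299 -0.3142 -0.0085] f [ 0.7 -0.1  0.9] op 0.602 t 8.3
```

To row units: -0.3106 m is -15.53, -0.3 m is -15.

```bash
python3 steer.py '[[[0.7,-2.25,0.4,0,0,0,0],[0.7,-4.5,0.8,0,0,0,0],[0.7,-6.75,1.2,0,0,0,0],[0.7,-9,1.6,0,0,0,0],[0.7,-11.25,2,0,0,0,0],[0.7,-13.5,2.5,0,0,0,0],[0.7,-15,2.775,0,0,0,0],[0.7,-15.53,2.885,0,0,0,0],[0.7,-15.53,2.885,0,0,0,0],[0.7,-15.53,2.885,0,0,0,0]]]'; python3 go.py .6365 -.308 .045 -.083
python3 - <<'E'
from h import *
i=r.snapshot("top");cv2.imwrite("pics/top2.png",i[...,::-1])
a=cv2.resize(i[190:270,240:380,::-1],None,fx=4,fy=4,interpolation=cv2.INTER_CUBIC);cv2.imwrite("pics/c3.png",a)
cv2.imwrite("pics/scene2.png",r.snapshot("scene")[...,::-1])
E
```

```text
clock: 9.3
tool_pos: [0.635, -0.3049, 0.1675]
eef_rot: [0.735, 0.678, 0.001, -0.001]
contact_force: [0.1, 0.4, 0.6]
opening: 0.704
finger_force: 0.0
d [-0.0034  0.0018  0.1225] rot [-0.0009 -0.0029  0.0028] err [ 0.0015 -0.0031 -0.1225] f [0.1 0.4 0.6] op 0.704 t 9.3
```

View pics/c3.png

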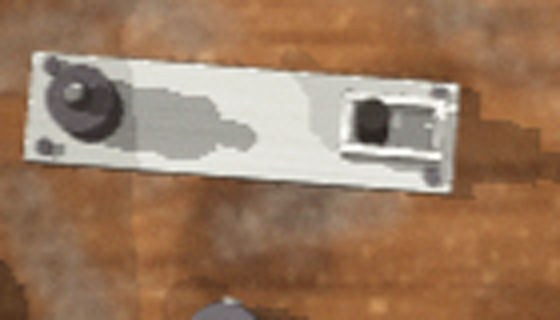

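The first sleeve stands upright in the +y half of the pocket at (373,122), leaving the right half free. Next is sleeve B.

```bash
python3 steer.py '[[[0.7,-0.1,0.05,1.5,0,0,0],[0.7,-0.1,0.05,3,0,0,0],[0.7,-0.1,0.05,4.5,0,0,0],[0.7,-0.1,0.05,5.5,0,0,0],[0.7,-0.1,0.05,6.05,0,0,0],[0.7,-0.1,0.05,6.05,0,0,0],[0.7,-0.1,0.05,6.05,0,0,0],[0.7,-0.1,0.05,6.05,0,0,0]]]'; python3 go.py .6365 -.308 .045 -.083
```

```text
clock: 10.2
tool_pos: [0.6367, -0.3102, 0.0487]
eef_rot: [0.736, 0.677, 0.001, 0.001]
contact_force: [0.1, -0.5, 0.7]
opening: 0.699
finger_force: 0.0
d [ 0.0022 -0.0004  0.0037] rot [0.0026 0.0008 0.0007] err [-0.0002  0.0022 -0.0037] f [ 0.1 -0.5  0.7] op 0.699 t 10.2
```

To row units: 0.003 m is 0.15, 0.002 m is 0.1.

```bash
python3 steer.py '[[[0.7,0.1,0,0.15,0,0,0],[0.7,0.1,0,0.15,0,0,0],[0.15,0.1,0,0.15,0,0,0],[0.15,0.1,0,0.15,0,0,0],[0.15,0.1,0,0.15,0,0,0],[0.15,0.1,0,0.15,0,0,0],[0.15,0.1,0,0.15,0,0,0],[0.15,0.1,0,0.15,0,0,0],[0.15,0.1,0,0.15,0,0,0]]]' 25; python3 go.py .6365 -.308 .045 -.083
```

```text
clock: 11.1
tool_pos: [0.6358, -0.308, 0.0441]
eef_rot: [0.736, 0.677, 0.0, 0.0]
contact_force: [0.5, -1.0, -0.7]
opening: 0.23
finger_force: 24.9
d [ 0.0001  0.0007 -0.0009] rot [ 0.0001 -0.0001  0.0004] err [0.0007 0.     0.0009] f [ 0.5 -1.  -0.7] op 0.23 t 11.1
```

```bash
python3 steer.py '[[[0.15,0,0,-1.5,0,0,0],[0.15,0,0,-3.5,0,0,0],[0.15,0,0,-5.5,0,0,0],[0.15,0,0,-6.05,0,0,0],[0.15,0,0,-6.05,0,0,0],[0.15,0,0,-6.05,0,0,0]]]'; python3 go.py .601 -.0198 .165 -.083
```

```text
clock: 11.7
tool_pos: [0.6346, -0.3074, 0.1633]
eef_rot: [0.736, 0.677, -0.001, -0.002]
contact_force: [-0.2, 1.4, -1.8]
opening: 0.231
finger_force: 24.9
d [ 0.2838 -0.0571 -0.0012] rot [-0.0031 -0.0013  0.0006] err [-0.0336  0.2876  0.0017] f [-0.2  1.4 -1.8] op 0.231 t 11.7
```

```bash
python3 steer.py '[[[0.15,2,-0.4,0,0,0,0],[0.15,4,-0.8,0,0,0,0],[0.15,6,-1.2,0,0,0,0],[0.15,8,-1.6,0,0,0,0],[0.15,10,-2,0,0,0,0],[0.15,12,-2.4,0,0,0,0],[0.15,13.5,-2.7,0,0,0,0],[0.15,14.19,-2.855,0,0,0,0],[0.15,14.19,-2.855,0,0,0,0],[0.15,14.19,-2.855,0,0,0,0]]]'; python3 steer.py '[[[0.15,0,0,0,0,0,0],[0.15,0,0,0,0,0,0],[0.15,0,0,0,0,0,0],[0.15,0,0,0,0,0,0],[0.15,0,0,0,0,0,0]]]'>/dev/null; python3 go.py .601 -.0198 .105 -.083
```

```text
clock: 12.7
tool_pos: [0.6019, -0.0228, 0.1643]
eef_rot: [0.736, 0.677, -0.001, 0.0]
contact_force: [-0.3, -0.6, -1.0]
opening: 0.232
finger_force: 24.9
d [ 0.0009 -0.0014  0.0601] rot [ 0.0001 -0.0001  0.    ] err [-0.0013  0.001  -0.0601] f [ 0.8  0.6 -1.1] op 0.231 t 13.2
```

```bash
python3 - <<'E'
# where the first sleeve stands (top2/scene2: outline fit at floor height 12 mm)
import ref,ref2
from ref2 import *
for n in IM: IM[n]=cv2.imread(f"pics/{n}2.png")
F=np.array([.610,.0873,-.083])
def top(n,c,z): return proj(n,np.c_[c[0]+.0105*np.cos(rng),c[1]+.0105*np.sin(rng),0*rng+z])
g={n:G(n) for n in IM}
for ns in(("top",),("scene",),("top","scene")):
    f=lambda c:-sum(np.minimum(map_coordinates(g[n],[q[:,1],q[:,0]],order=1),250).mean() for n in ns for q in[top(n,c,.088)])
    o=min((minimize(f,[.603+a,.0052+b],method="Nelder-Mead",options=dict(initial_simplex=np.array([.603+a,.0052+b])+np.array([[0,0],[.003,0],[0,.003]]))) for a in(-.002,.002) for b in(-.002,.002)),key=lambda o:o.fun)
    d=o.x-F[:2];c,s=np.cos(F[2]),np.sin(F[2]);print(ns,o.x,"fixture frame",c*d[0]+s*d[1],-s*d[0]+c*d[1],o.fun)
E
```

```text
('top',) [0.5983 0.0056] fixture frame -0.004860300768634404 -0.08239001836789685 -233.6520538330078
('scene',) [0.5994 0.0035] fixture frame -0.003599154976646593 -0.08437532259140228 -194.0345916748047
('top', 'scene') [0.5985 0.0046] fixture frame -0.004635471369562955 -0.08339723240837423 -409.604736328125
```

To row units: 0.0585 m is 2.925, 0.05 m is 2.5.

```bash
python3 steer.py '[[[0.15,0.045,-0.07,1.5,0,0,0],[0.15,0.045,-0.07,2.5,0,0,0],[0.15,0.045,-0.07,2.925,0,0,0],[0.15,0.045,-0.07,2.925,0,0,0],[0.15,0.045,-0.07,2.925,0,0,0],[0.15,0.045,-0.07,2.925,0,0,0],[0.15,0.045,-0.07,2.925,0,0,0]]]'; python3 go.py .601 -.0198 .0561 -.083
```

```text
clock: 13.9
tool_pos: [0.6016, -0.0195, 0.1076]
eef_rot: [0.736, 0.677, 0.001, 0.001]
contact_force: [0.9, -0.8, -1.5]
opening: 0.235
finger_force: 24.9
d [-0.0003 -0.0007  0.0515] rot [ 0.0019 -0.0002  0.0003] err [-0.0006 -0.0003 -0.0515] f [ 0.9 -0.8 -1.5] op 0.235 t 13.9
```

```bash
python3 - <<'E'
from h import *
i=r.snapshot("scene")[...,::-1].copy();cv2.imwrite("pics/scene3.png",i)
cv2.imwrite("pics/c4.png",cv2.resize(i[150:270,270:400],None,fx=5,fy=5,interpolation=cv2.INTER_CUBIC))
E
```

```text
(no output)
```

View pics/c4.png

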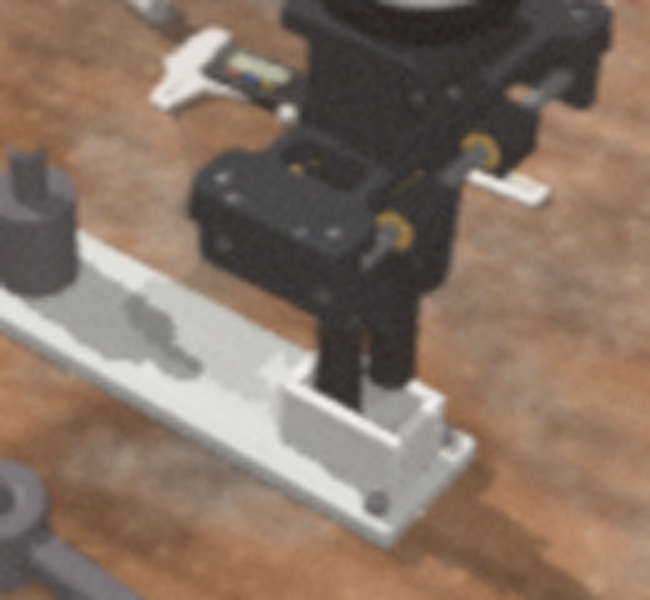

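Sleeve A stands in the pocket at (340,380). Sleeve B hangs over the free half at (393,375) with a gap between them, so I'll insert it.

To row units: 0.024 m is 1.2, 0.018 m is 0.9.

```bash
python3 steer.py '[[[0.15,-0.015,-0.02,0.3,0,0,0],[0.15,-0.015,-0.02,0.6,0,0,0],[0.15,-0.015,-0.02,0.9,0,0,0],[0.15,-0.015,-0.02,1.2,0,0,0],[0.15,-0.015,-0.02,1.2,0,0,0]]]'; python3 go.py .601 -.0198 .0561 -.083
```

```text
clock: 14.45
tool_pos: [0.5997, -0.0197, 0.0814]
eef_rot: [0.736, 0.677, -0.001, -0.001]
contact_force: [0.1, -0.1, -1.1]
opening: 0.229
finger_force: 24.9
d [0.     0.0014 0.0253] rot [-0.0021  0.0001  0.0004] err [ 0.0013 -0.0001 -0.0253] f [ 0.1 -0.1 -1.1] op 0.229 t 14.45
```

```bash
python3 steer.py '[[[0.15,0,0.025,0.3,0,0,0],[0.15,0,0.025,0.6,0,0,0],[0.15,0,0.025,0.9,0,0,0],[0.15,0,0.025,1.1,0,0,0],[0.15,0,0.025,1.225,0,0,0],[0.15,0,0.025,1.225,0,0,0],[0.15,0,0.025,1.225,0,0,0]]]'; python3 go.py .601 -.0198 .0561 -.083
```

```text
clock: 15.15
tool_pos: [0.6011, -0.0198, 0.0582]
eef_rot: [0.736, 0.677, 0.0, 0.0]
contact_force: [0.3, 0.1, -1.0]
opening: 0.224
finger_force: 24.9
d [-0.     -0.0001  0.0021] rot [ 0.0002 -0.0001  0.0004] err [-0.0001 -0.     -0.0021] f [ 0.3  0.1 -1. ] op 0.224 t 15.15
```

```bash
python3 steer.py '[[[0.15,0,0,0.05,0,0,0],[0.15,0,0,0.1,0,0,0],[0.15,0,0,0.1,0,0,0],[0.15,0,0,0.1,0,0,0],[0.6,0,0,0.1,0,0,0],[0.6,0,0,0.1,0,0,0],[0.6,0,0,0.1,0,0,0],[0.6,0,0,-2,0,0,0],[0.6,0,0,-4,0,0,0],[0.6,0,0,-5.5,0,0,0]]]'; python3 go.py .4638 .0415 .12 -.146
```

```text
clock: 16.15
tool_pos: [0.6016, -0.0199, 0.1704]
eef_rot: [0.736, 0.677, 0.001, 0.001]
contact_force: [1.5, -0.3, 0.3]
opening: 0.6
finger_force: 0.0
d [ 0.0498 -0.1426  0.0501] rot [ 0.002  -0.0002  0.0632] err [-0.1378  0.0614 -0.0504] f [ 1.5 -0.3  0.3] op 0.6 t 16.15
```

```bash
python3 steer.py '[[[0.6,0.6,-1.75,0,0,0,0.2],[0.6,1.25,-3.5,0.5,0,0,0.4],[0.6,1.85,-5.5,1,0,0,0.632],[0.6,2.49,-7.13,1.75,0,0,0.632],[0.6,2.49,-7.13,2.5,0,0,0.632],[0.6,2.49,-7.13,2.5,0,0,0.632],[0.6,2.49,-7.13,2.5,0,0,0.632],[0.6,2.49,-7.13,2.5,0,0,0.632],[0.6,2.49,-7.13,2.5,0,0,0.632]]]'; python3 go.py .4634 .0415 .006 -.146
python3 - <<'E'
from h import *
i=[cv2.resize(r.snapshot(n)[b:b+110,a:a+120,::-1],None,fx=3.3,fy=3.3,interpolation=cv2.INTER_CUBIC) for n,a,b in(("scene",280,160),("top",280,190))]
cv2.imwrite("pics/c5.png",np.hstack(i))
E
```

```text
clock: 17.05
tool_pos: [0.4641, 0.0413, 0.1187]
eef_rot: [0.757, 0.653, 0.001, 0.001]
contact_force: [-0.6, -0.5, -0.5]
opening: 0.601
finger_force: 0.0
d [ 1.000e-04 -9.000e-04  1.127e-01] rot [ 0.0019 -0.0004 -0.0006] err [-0.0007  0.0002 -0.1127] f [-0.6 -0.5 -0.5] op 0.601 t 17.05
```

View pics/c5.png

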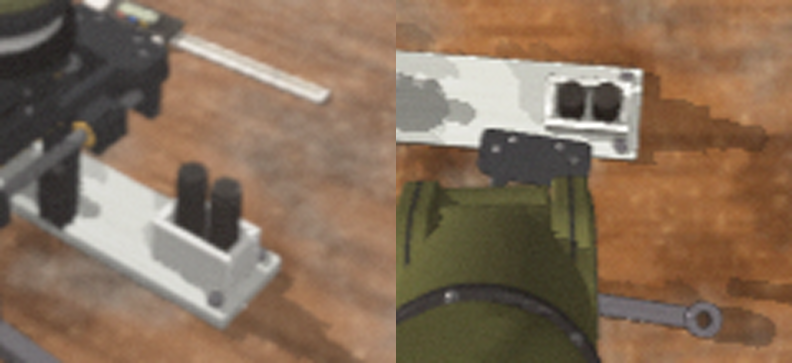

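Both sleeves stand upright side by side in the pocket: (192,200) and (226,210) in the scene view, (571,100) and (606,100) in the top view. Now the lever.

To row units: 0.108 m is 5.4, 0.1 m is 5.

```bash
python3 steer.py '[[[0.6,0,-0.045,1.5,0,0,0],[0.6,0,-0.045,3,0,0,0],[0.6,0,-0.045,4.25,0,0,0],[0.6,0,-0.045,5,0,0,0],[0.6,0,-0.045,5.4,0,0,0],[0.6,0,-0.045,5.4,0,0,0],[0.6,0,-0.045,5.4,0,0,0],[0.6,0,-0.045,5.4,0,0,0]]]'; python3 go.py .4634 .0415 .006 -.146
```

```text
clock: 17.95
tool_pos: [0.4643, 0.0418, 0.0114]
eef_rot: [0.757, 0.654, -0.001, -0.001]
contact_force: [0.4, 0.4, -0.4]
opening: 0.601
finger_force: 0.0
d [-0.0005 -0.0009  0.0054] rot [-0.0023  0.0004 -0.    ] err [-0.0009 -0.0003 -0.0054] f [ 0.4  0.4 -0.4] op 0.601 t 17.95
```

The manual's scale: shifts go in units of 20 mm and turns go in units of 0.1 rad. Converting my numbers, 0.0065 m is 0.325, 0.003 m is 0.15.

```bash
python3 steer.py '[[[0.6,-0.025,-0.045,0.15,0,0,0],[0.6,-0.025,-0.045,0.325,0,0,0],[0.6,-0.025,-0.045,0.325,0,0,0],[0.6,-0.025,-0.045,0.325,0,0,0],[0.6,-0.025,-0.045,0.325,0,0,0]]]'; python3 go.py .4634 .0415 .005 -.146
python3 steer.py '[[[0.1,0,0,0,0,0,0],[0.1,0,0,0,0,0,0],[0.1,0,0,0,0,0,0],[0.1,0,0,0,0,0,0],[0.1,0,0,0,0,0,0],[0.1,0,0,0,0,0,0],[0.1,0,0,0,0,0,0]]]' 45; python3 go.py .4634 .0415 .005 -.146
```

```text
clock: 18.45
tool_pos: [0.4637, 0.0416, 0.0056]
eef_rot: [0.757, 0.653, -0.002, -0.001]
contact_force: [-0.2, 0.2, -0.3]
opening: 0.599
finger_force: 0.0
d [-0.0002 -0.0003  0.0006] rot [-0.004   0.0007 -0.0014] err [-0.0003 -0.0001 -0.0006] f [-0.2  0.2 -0.3] op 0.599 t 18.45
clock: 19.15
tool_pos: [0.4639, 0.0415, 0.0055]
eef_rot: [0.757, 0.654, -0.002, -0.001]
contact_force: [0.9, 0.3, 0.4]
opening: 0.176
finger_force: 45.0
d [-0.0001 -0.0004  0.0005] rot [-0.0038  0.0011  0.    ] err [-0.0005 -0.     -0.0005] f [0.9 0.3 0.4] op 0.176 t 19.15
```

```bash
python3 steer.py '[[[0.1,0,0,-0.5,0,0,0],[0.1,0,0,-1.5,0,0,0],[0.1,0,0,-3,0,0,0],[0.1,0,0,-4.5,0,0,0],[0.1,0,0,-6,0,0,0],[0.1,0,0,-7.5,0,0,0],[0.1,0,0,-8.25,0,0,0],[0.1,0,0,-8.25,0,0,0],[0.1,0,0,-8.25,0,0,0],[0.1,0,0,-8.25,0,0,0]]]'
python3 go.py .6133 .1272 .17 -.083
python3 - <<'E'
from ref2 import *
# lever pose in hand: fit (x,y,yaw,z) with tilt from both views
for n in IM: IM[n]=r.snapshot(n)[...,::-1].copy();cv2.imwrite(f"pics/{n}5.png",IM[n])
s=r.get_state();print(s["tool_pos"],s["moment"])
E
```

```text
clock: 20.15
tool_pos: [0.4631, 0.0419, 0.1692]
eef_rot: [0.757, 0.654, -0.003, -0.002]
contact_force: [0.2, 0.5, -5.4]
opening: 0.176
finger_force: 45.0
d [ 0.1061  0.1362 -0.002 ] rot [-0.0075  0.0011 -0.0625] err [0.1502 0.0853 0.0008] f [ 0.2  0.5 -5.4] op 0.176 t 20.15
[0.4634 0.0417 0.1694] [-0.0873  0.0515  0.0348]
```

To row units: 0.04 m is 2, 0.1362 m is 6.81, -0.0075 rad is -0.075.

```bash
python3 steer.py '[[[0.1,1,1.3,0,-0.03,0,-0.1],[0.1,2,2.6,0,-0.05,0.01,-0.2],[0.1,3,3.85,0,-0.075,0.01,-0.3],[0.1,4,5.15,0,-0.075,0.01,-0.5],[0.1,4.75,6.1,0,-0.075,0.01,-0.625],[0.1,5.305,6.81,0,-0.075,0.01,-0.625],[0.1,5.305,6.81,0,-0.075,0.01,-0.625],[0.1,5.305,6.81,0,-0.075,0.01,-0.625],[0.1,5.305,6.81,0,-0.075,0.01,-0.625],[0.1,5.305,6.81,0,-0.075,0.01,-0.625]]]'
python3 go.py .6133 .1272 .1335 -.083
```

```text
clock: 21.25
tool_pos: [0.6134, 0.1261, 0.1695]
eef_rot: [0.736, 0.677, 0.0, 0.001]
contact_force: [0.4, -0.2, -5.6]
opening: 0.177
finger_force: 45.0
d [ 0.0011 -0.0003  0.036 ] rot [ 0.0017  0.0003 -0.0017] err [-0.0001  0.0011 -0.036 ] f [ 0.4 -0.2 -5.6] op 0.177 t 21.25
```

To row units: 0.036 m is 1.8, 0.03 m is 1.5, -0.0017 rad is -0.017.

```bash
python3 steer.py '[[[0.1,0.05,0,0.5,0.017,0,-0.017],[0.1,0.05,0,1,0.017,0,-0.017],[0.1,0.05,0,1.5,0.017,0,-0.017],[0.1,0.05,0,1.8,0.017,0,-0.017],[0.1,0.05,0,1.8,0.017,0,-0.017],[0.1,0.05,0,1.8,0.017,0,-0.017],[0.1,0.05,0,1.8,0.017,0,-0.017],[0.1,0.05,0,1.8,0.017,0,-0.017],[0.1,0.05,0,1.8,0.017,0,-0.017],[0.1,0.05,0,1.8,0.017,0,-0.017]]]'
python3 go.py .6133 .1272 .1335 -.083
python3 - <<'E'
from h import *
F=(.610,.0873,-.083);c,s=np.cos(F[2]),np.sin(F[2]);rng=np.linspace(0,6.283,40)
out=[]
for n,a,b in(("scene",240,120),("top",220,170)):
    i=r.snapshot(n)[...,::-1].copy();cv2.imwrite(f"pics/{n}6.png",i)
    m=cv2.resize(i[b:b+130,a:a+160],None,fx=4.6,fy=4.6,interpolation=cv2.INTER_CUBIC) if n=="scene" else None
    if m is None: continue
    for y,rad,h in((.095,.024,.036),(-.095,.0135,.034),(.095,.024,0),(-.095,.0135,0)):
        q=(proj(n,np.c_[F[0]-s*y+rad*np.cos(rng),F[1]+c*y+rad*np.sin(rng),0*rng+.128+h])-[a,b]+.5)*4.6-.5
        cv2.polylines(m,[np.int32(q*8)],True,(0,255,0),1,cv2.LINE_AA,3)
    cv2.imwrite("pics/c6.png",m)
E
```

```text
clock: 22.25
tool_pos: [0.6147, 0.1279, 0.1339]
eef_rot: [0.735, 0.678, 0.001, 0.001]
contact_force: [-0.2, -0.7, -5.1]
opening: 0.176
finger_force: 45.0
d [-0.0008 -0.0014  0.0004] rot [ 0.0017 -0.0002  0.0015] err [-0.0014 -0.0007 -0.0004] f [-0.2 -0.7 -5.1] op 0.176 t 22.25
```

View pics/c6.png

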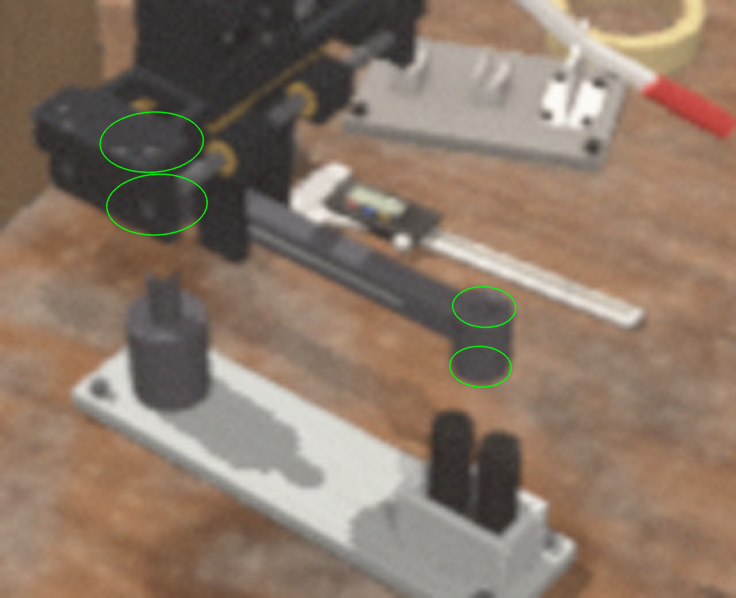

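The eye sits within a pixel of its intended outline (485,307)/(480,367), above both sleeve tops and level. The gripper hides the boss. I'll make a small correction and let it settle.

```bash
python3 steer.py '[[[0.1,0,0,0,0,0,0],[0.1,0,0,0,0,0,0],[0.1,0,0,0,0,0,0],[0.1,0,0,0,0,0,0],[0.1,0,0,0,0,0,0],[0.1,0,0,0,0,0,0]]]' >/dev/null; python3 go.py .6133 .1272 .1335 -.083; python3 - <<'E'
import cv2,numpy as np
from ref2 import *
for n in IM: IM[n]=cv2.imread(f"pics/{n}6.png")
g=G("scene")
# eye centre in the fixture frame from the scene view: outline of the eye, fixed height scan
F=np.array([.610,.0873,-.083])
def f(p):
    L=np.vstack([np.c_[.0135*np.cos(rng),-.095+.0135*np.sin(rng),0*rng+p[2]+.034]])
    q=proj("scene",W([F[0]+p[0],F[1]+p[1],F[2]],L));return -map_coordinates(g,[q[:,1],q[:,0]],order=1).mean()
for dz in(-.004,-.002,0,.002,.004): print(dz,f([0,0,.128+dz]))
E
```

```text
d [-0.0007 -0.0013  0.0002] rot [0.0013 0.     0.0014] err [-0.0013 -0.0006 -0.0002] f [-0.2  0.8 -6.4] op 0.175 t 22.95
-0.004 -90.53318
-0.002 -99.31569
0 -96.86056
0.002 -81.7811
0.004 -72.73591
```

```bash
python3 steer.py '[[[0.1,-0.035,-0.065,0,0.013,0,0.014],[0.1,-0.035,-0.065,0,0.013,0,0.014],[0.1,-0.035,-0.065,0,0.013,0,0.014],[0.1,-0.035,-0.065,0,0.013,0,0.014],[0.1,-0.035,-0.065,0,0.013,0,0.014],[0.1,-0.035,-0.065,0,0.013,0,0.014],[0.1,-0.035,-0.065,0,0.013,0,0.014],[0.1,-0.035,-0.065,0,0.013,0,0.014],[0.1,-0.035,-0.065,0,0.013,0,0.014],[0.1,-0.035,-0.065,0,0.013,0,0.014]]]' >/dev/null; python3 go.py .6133 .1272 .1335 -.083; python3 -c "
from plant import r
print(r.finish_job())"
```

```text
d [-0.      0.      0.0002] rot [ 0.0001 -0.0001 -0.    ] err [-0.     -0.     -0.0002] f [ 0.1  0.4 -5.4] op 0.176 t 23.95
the job is handed in; nothing more can be done
None
```

Job handed in at about 24 s: both sleeves stand side by side in the pocket and the lever is held still over the fixture, about 40 mm above them; the camera confirmed the eye's position and level to about 2 mm, while the boss was hidden by the gripper and placed from the measured pose.

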